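Stack two power modules in a chassis corner and hold the top one against both stops

TASK

Set the plain silver module on the floor of the black chassis, pushed snugly into the corner formed by the two yellow stops, and let go of it; then stack the finned module squarely on top of it the same way round. Push the finned module firmly into the corner so that it bears on both stops at once, and finish while still holding it pressed there, as if waiting for someone to drive the screws. Leave the bottle, the screwdriver and the red carton where they are.

Things in the scene. Friction and masses are not known exactly. Their poses are not given: they have to be found in the camera images.
- chassis: Open black steel chassis, fixed, 300 (x) x 220 (y) mm, floor 6 mm thick, yaw up to 0.25 rad. Origin: centre of its underside, z up. Front panel 46 mm high at its -x edge; circuit board, up to 21 mm above the bench, at y -106 to -50, x -45 to 105; terminal strip 26 mm high at x -133 to -97, y 5 to 95. Both yellow stops stand in its +x, +y part.
- corner_seat (a point): Centre of the silver module's underside when home in the corner: on the chassis floor's upper face, at (45, 40, 6) mm in the chassis frame, same axes. At home a module's 110 mm length is along chassis x, its +x end face on the end stop (55 mm from here), its +y long face on the side stop (28 mm from here). The finned module's home is 46 mm above.
- side_stop: Yellow side stop, fixed, smooth slippery faces; its frame is the chassis frame. Two posts, 16 mm wide in x, 12 mm thick, centred 42 mm either side of corner_seat in x: 68 mm free between them for a finger (only a 2 mm foot plate there). Contact faces look to chassis -y, 28 mm to +y of corner_seat. Tops 82 mm above the bench, 30 mm above the upper module's underside.
- end_stop: Yellow end stop, fixed on the chassis, with a smooth slippery face; its frame is the chassis frame (same origin). One upright post 34 mm wide along y and 12 mm thick whose contact face looks to chassis -x, 55 mm to +x of corner_seat; it too rises to 82 mm above the bench.
- flat_module: Plain silver closed metal case with a flat top with dark vent slots: 110 (x) x 56 (y) x 46 (z) mm, about 0.4 kg, loose on the bench. Origin: centre of its underside, z up. Either end may face the end stop. Pick it across its 56 mm width.
- finned_module: Blue closed metal case topped by black cooling fins that are part of it: 110 (x) x 56 (y) x 46 (z) mm overall, about 0.4 kg, loose on the bench. The fins run across the full width, flush with the sides, so the sides can be gripped at any height. Origin: centre of its underside, z up. Either end may face the end stop. It goes on top of the silver one.
- cleaner_bottle: White bottle with a blue cap, 54 mm across, 120 mm tall, standing; origin: centre of its underside. Not to be moved.
- screwdriver: Screwdriver with an orange handle, 170 mm long, lying along its x axis on the bench. Not to be moved.
- red_carton: Small red carton 70 x 90 x 50 mm; origin: centre of its underside. Not to be moved.
Mind the look-alikes: they are no part of the job. What is meant by the finned_module is not turquoise, and is the smaller of those in its own colour. What is shaped like the flat_module but purple or turquoise is not meant.

How it is judged:
By the outcome, as a careful person would: the job done as asked, in the order asked, and still so for the second after the job is handed in, while the arm keeps its last pose, push and grip.
It also fails if it takes over 61 s, if anything falls off the work surface, if the arm or the gripper's body presses on something with over 40 N, if the wrist force passes 120 N, or if a joint passes its speed limit or range.

ROBOT

A 6-joint arm with a two-finger parallel gripper is mounted at the origin on the work surface. World frame = base frame: x ahead of the robot, y to its left, z up, the work surface at z = 0. Lengths are in m, angles in rad, forces in N, time in s.
With the tool pointing down it reaches from about 0.375 to 0.925 m from the base axis. Payload 5.7 kg.
Tool frame: the origin (TCP) lies on the centre line of the jaws, within the pads' length; the fingertips stand 22 mm ahead of it and the grasp point (between the pads) lies 3 mm ahead of it; x points along the fingers, y is the direction in which the jaws open and shut, and the axes are right-handed (so a half turn about x gives the same grasp; the last joint's range is limited). The gripper opens to 85 mm and grips with 20 to 120 N. Pads are 22 mm wide; open, the fingers measure 114 mm over their backs; the gripper's body (76 mm by 85 mm) begins 54 mm behind the grasp point. The pads swing forward as they close: fully open they stand 13 mm farther back than shut.
Start: joints at [-1.448, 0.359, 1.51, -0, 1.272, -0.115], TCP at [0.141, -0.583, 0.253] pointing down, gripper open.
Joint ranges: [-2.97, 2.97], [-1.01, 2.36], [0.21, 2.38], [-0.96, 4.11], [0.2, 2.71], [-2.98, 2.98]. Speed limits (rad/s): [2.39, 2.39, 3.14, 3.14, 3.14, 3.14].

INTERFACE

Orientations are given as a unit quaternion [w, x, y, z].
In Python, from station import move_pose, line_to, move_j, command_gripper, sleep, inverse_kinematics, observe, capture, IKError, job_done gives the robot as it stands. Calls block until the motion is done:
- move_pose(position, orientation): joint-space move of the TCP to a pose.
- line_to(position, ori=None, v=0.15, max_force=None): straight line of the TCP; ori=None keeps the orientation; v is the mean speed in m/s. With max_force (N) it stops when the force on the tool has changed by that much, and returns True; else False.
- move_j(angles): joint-space move.
- command_gripper(opening, strength=None): finger opening in m; strength is the grip in N (None keeps the last); returns when the fingers have stopped.
- sleep(seconds).
- inverse_kinematics(position, orientation): joint angles nearest the present ones, or None.
- observe(): the state.
- capture(name): name is "side" or "top" or "wrist"; returns a dict with "pixels" (480x640x3 uint8, blue, green, red), "vfov" (degrees; the focal length in pixels is half the picture's height over the tangent of half this angle, whatever the lens; pixels are square), "cx", "cy" (the principal point, pixels), "dist_coeffs" ([k1, k2, p1, p2, k3] as OpenCV has them; the pictures are not rectified), "pose" (4x4, takes a point from camera to world coordinates). Camera axes: x right, y down, z forward; pixel columns grow to the right and rows downward; lengths in m; the calibration is good to about 2 mm. A picture is of the moment at which its call begins. There is no depth.
A pose or a line that the arm cannot do raises IKError and nothing moves.
- job_done(): hands the job in, once; it reports no verdict.
The state is a dict: "t": time; "joint_positions": joint angles; "dq": joint speeds; "tau": joint torques, N m; "tool_pos": TCP position; "eef_rot": TCP orientation; "force": force on the tool from outside, world axes, zero at the start; "wrist_torque": the same for the moment, N m; "opening": finger opening in m.
Only numpy, scipy, OpenCV 4.12 (cv2) and the standard library are available. Lean on these libraries where they do the work, as an engineer would, in place of code of your own. Each camera call takes 0.05 s, during which the arm holds its last target.

## Working session

There is one attempt and no reset: what is moved stays moved. The work goes in short steps, each a Python script; the robot and the scene stay as the last script left them, time stands still between calls to the robot, and variables do not carry over. Pictures are saved under pics/ and viewed, and the job is handed in when it is done.

```bash
mkdir -p pics; ls; python3 - <<'E'
from station import *
import cv2,numpy as np
np.set_printoptions(precision=4,suppress=True)
for n in ["side","top","wrist"]:
    c=capture(n); cv2.imwrite(f"pics/{n}0.png",c["pixels"]); print(n,c["vfov"],c["cx"],c["cy"],c["dist_coeffs"]);print(np.array(c["pose"]))
s=observe();print(s)
E
```

```text
pics
side 43.283435436784885 319.64824250762695 238.21183594663663 [-0.0384  0.      0.      0.      0.    ]
[[-0.9481 -0.1525  0.2789  0.1988]
 [-0.3175  0.498  -0.807   1.0186]
 [-0.0158 -0.8537 -0.5205  0.7761]
 [ 0.      0.      0.      1.    ]]
top 51.20941290225694 324.1615172396309 235.51350161813806 [-0.1105  0.      0.      0.      0.    ]
[[ 0.0187 -0.9902  0.1387  0.4107]
 [-0.9996 -0.0213 -0.0173 -0.1092]
 [ 0.02   -0.1383 -0.9902  1.0815]
 [ 0.      0.      0.      1.    ]]
wrist 69.12487513885428 321.0314364100425 239.0925116805937 [-0.0067  0.      0.      0.      0.    ]
[[ 0.2358 -0.928  -0.2884  0.2143]
 [-0.9718 -0.2254 -0.0692 -0.5654]
 [-0.0008  0.2966 -0.955   0.3723]
 [ 0.      0.      0.      1.    ]]
{'t': 0.15, 'joint_positions': array([-1.4481,  0.3594,  1.5112,  0.    ,  1.2725, -0.1151]), 'dq': array([ 0.0002, -0.0015, -0.0022, -0.0012, -0.0003, -0.0017]), 'tau': array([  0.0002, -52.8028, -27.8929,  -0.0002,   0.0082,   0.    ]), 'tool_pos': array([ 0.1413, -0.5826,  0.2526]), 'eef_rot': array([ 0.0834,  0.7021,  0.0844, -0.7021]), 'force': array([-0.0453, -0.4806, -0.1764]), 'wrist_torque': array([-0.0077, -0.0106,  0.0014]), 'opening': 0.08521123722154411}
```

View pics/side0.png

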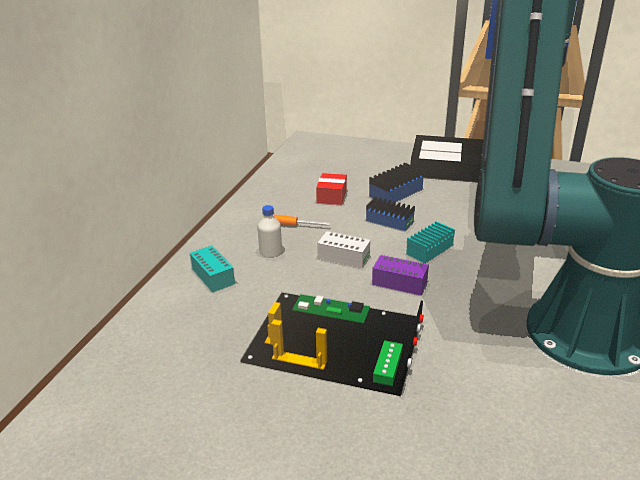

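View pics/top0.png

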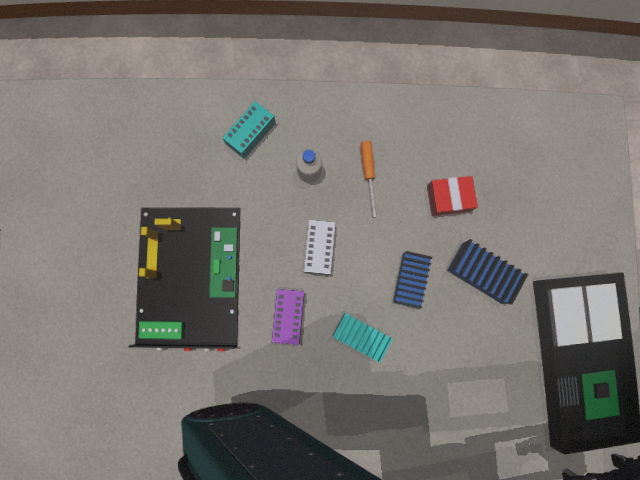

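View pics/wrist0.png

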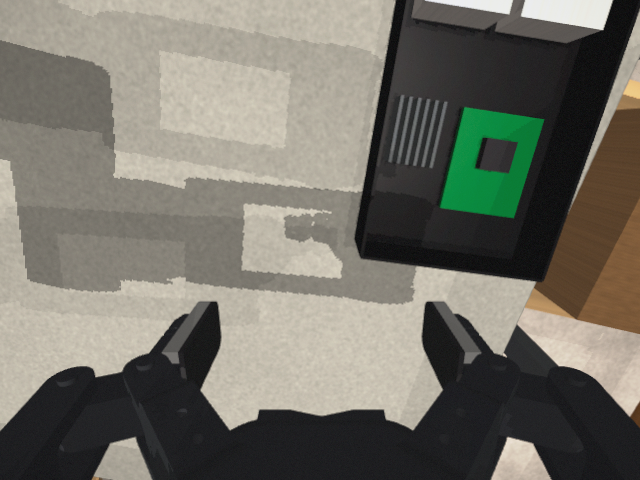

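The top view shows the silver module at about (320,247), the small blue finned module at (413,279) with the larger blue one at (487,271), and the chassis centred near (188,277) with its stops at (150,245). I'll measure these next.

```bash
cat > h.py <<'E'
import numpy as np,cv2
from scipy.spatial.transform import Rotation as R
np.set_printoptions(precision=4,suppress=True)
def K(c):
    h=c["pixels"].shape[0]; f=h/2/np.tan(np.radians(c["vfov"])/2)
    return np.array([[f,0,c["cx"]],[0,f,c["cy"]],[0,0,1.]])
def to_plane(c,uv,z):
    uv=np.asarray(uv,float).reshape(-1,1,2)
    n=cv2.undistortPoints(uv,K(c),np.array(c["dist_coeffs"],float)).reshape(-1,2)
    P=np.array(c["pose"]); d=np.c_[n,np.ones(len(n))]@P[:3,:3].T; o=P[:3,3]
    return (o+d*((z-o[2])/d[:,2])[:,None])[:,:2]
def proj(c,X):
    P=np.linalg.inv(np.array(c["pose"])); 
    return cv2.projectPoints(np.asarray(X,float).reshape(-1,1,3),cv2.Rodrigues(P[:3,:3])[0],P[:3,3],K(c),np.array(c["dist_coeffs"],float))[0].reshape(-1,2)
def quat(yaw): # tool x down, tool y along (−sin,cos) *: jaw along module y
    y=np.array([-np.sin(yaw),np.cos(yaw),0]); x=np.array([0,0,-1.]); z=np.cross(x,y)
    q=R.from_matrix(np.c_[x,y,z]).as_quat(); return q[[3,0,1,2]]
def box(x,y,yaw,z0,z1,L=.11,W=.056):
    c,s=np.cos(yaw),np.sin(yaw)
    return np.array([[x+c*a-s*b,y+s*a+c*b,z] for z in(z0,z1) for a,b in[(-L/2,-W/2),(L/2,-W/2),(L/2,W/2),(-L/2,W/2)]])
def drawbox(im,c,B,col=(0,0,255)):
    p=np.round(proj(c,B)*16).astype(int)
    for i in range(4):
        for a,b in[(i,(i+1)%4),(4+i,4+(i+1)%4),(i,4+i)]: cv2.line(im,tuple(map(int,p[a])),tuple(map(int,p[b])),col,1,cv2.LINE_AA,4)
E
python3 - <<'E'
from h import *
from station import *
c=capture("top");im=c["pixels"]
hsv=cv2.cvtColor(im,cv2.COLOR_BGR2HSV)
def roi(m,x0,y0,x1,y1):
    r=np.zeros_like(m); r[y0:y1,x0:x1]=m[y0:y1,x0:x1]; return r
for n,m,z in [("silver",roi(((hsv[...,2]>195)&(hsv[...,1]<30)).astype(np.uint8),295,210,345,285),.046),("fin",roi((hsv[...,2]<110).astype(np.uint8),385,242,440,315),.046),("chas",roi((hsv[...,2]<60).astype(np.uint8),120,200,250,350),.006)]:
    m=cv2.morphologyEx(m,cv2.MORPH_CLOSE,np.ones((7,7)))
    cs,_=cv2.findContours(m,cv2.RETR_EXTERNAL,cv2.CHAIN_APPROX_NONE);k=max(cs,key=cv2.contourArea)
    w=to_plane(c,k.reshape(-1,2),z); r=cv2.minAreaRect((w*1000).astype(np.float32)); print(n,r,k.reshape(-1,2).min(0),k.reshape(-1,2).max(0))
v=cv2.resize(im[195:360,120:345],None,fx=3.5,fy=3.5,interpolation=cv2.INTER_CUBIC);cv2.imwrite("pics/crop1.png",v)
v=cv2.resize(im[200:360,290:540],None,fx=3.2,fy=3.2,interpolation=cv2.INTER_CUBIC);cv2.imwrite("pics/crop2.png",v)
E
```

```text
silver ((532.524169921875, -117.09861755371094), (51.772159576416016, 107.61785888671875), 85.52908325195312) [305 220] [333 273]
fin ((467.26324462890625, -311.18212890625), (63.619659423828125, 114.20757293701172), 78.2975082397461) [393 251] [431 308]
chas ((464.2438659667969, 169.12637329101562), (299.9603576660156, 231.11277770996094), 0.096440389752388) [129 208] [239 347]
```

View pics/crop1.png

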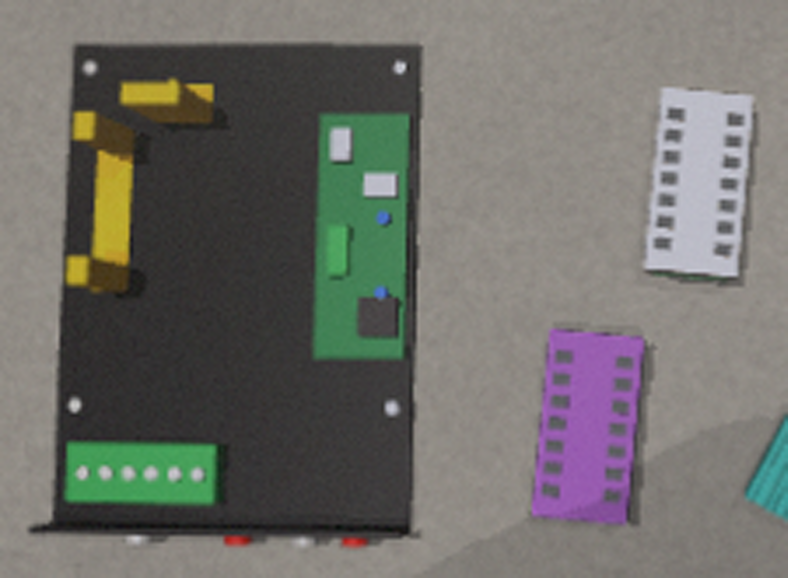

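View pics/crop2.png

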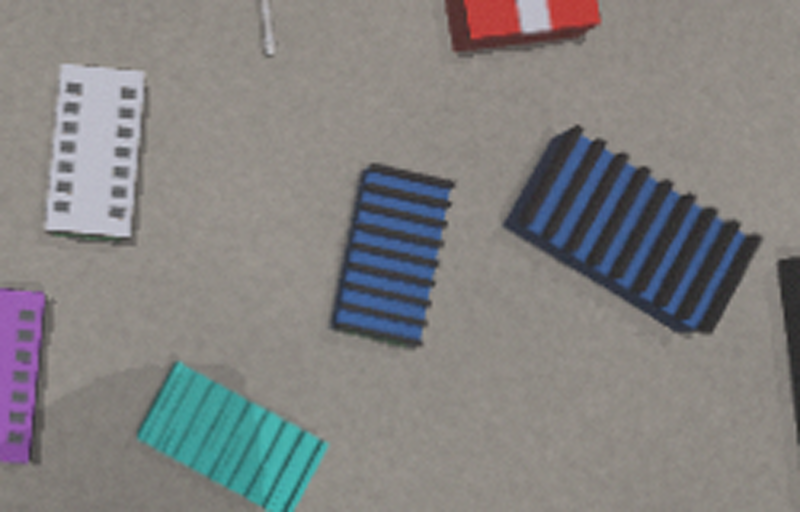

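```bash
python3 - <<'E'
from h import *
from station import *
s=observe(); q=s["eef_rot"]; print(R.from_quat([q[1],q[2],q[3],q[0]]).as_matrix())
c=capture("top")
f=lambda a:(np.array(a)+.5)/3.5-.5+[120,195]
p=to_plane(c,f([[76,45],[421,45],[410,530],[57,520]]),.006)
print(p); 
a=to_plane(c,f([[90,67],[400,67],[75,405],[392,407]]),.007);print(a)
print("yaws deg",np.degrees([np.arctan2(*(p[0]-p[3])[::-1]),np.arctan2(*(p[1]-p[2])[::-1]),np.arctan2(*(p[0]-p[1])[::-1])-np.pi/2]))
for P in [(.5,.21,.2),(.5325,-.117,.2),(.467,-.311,.2)]:
  for y in (0,np.pi): print(P,y,inverse_kinematics(P,quat(y)))
E
```

```text
[[-0.0001  0.2355 -0.9719]
 [ 0.0012 -0.9719 -0.2355]
 [-1.     -0.0012 -0.0001]]
[[0.6149 0.2762]
 [0.6191 0.0574]
 [0.3212 0.0525]
 [0.3205 0.2695]]
[[0.6008 0.2658]
 [0.6047 0.0697]
 [0.3906 0.2617]
 [0.3949 0.0659]]
yaws deg [1.2863 0.9482 1.1022]
(0.5, 0.21, 0.2) 0 [ 0.2702  0.3326  1.6993 -0.      1.1097 -1.3006]
(0.5, 0.21, 0.2) 3.141592653589793 [ 0.2702  0.3326  1.6993 -0.      1.1097  1.841 ]
(0.5325, -0.117, 0.2) 0 [-0.343   0.3365  1.6931 -0.      1.112  -1.9138]
(0.5325, -0.117, 0.2) 3.141592653589793 [-0.343   0.3365  1.6931 -0.      1.112   1.2278]
(0.467, -0.311, 0.2) 0 [-0.7106  0.3578  1.6589 -0.      1.125  -2.2814]
(0.467, -0.311, 0.2) 3.141592653589793 [-0.7106  0.3578  1.6589 -0.      1.125   0.8602]
```

```bash
python3 - <<'E'
from h import *
from station import *
import pickle
o={}
for n,P in [("mods",(.47,-.2,.26)),("chas",(.48,.19,.26))]:
    move_pose(P,quat(np.pi)); sleep(.2); o[n]=capture("wrist"); cv2.imwrite(f"pics/w_{n}.png",o[n]["pixels"])
pickle.dump(o,open("o.pkl","wb")); s=observe();print(s["t"],s["force"])
E
```

```text
4.0333 [ 0.1753 -0.3217 -0.0617]
```

View pics/w_mods.png

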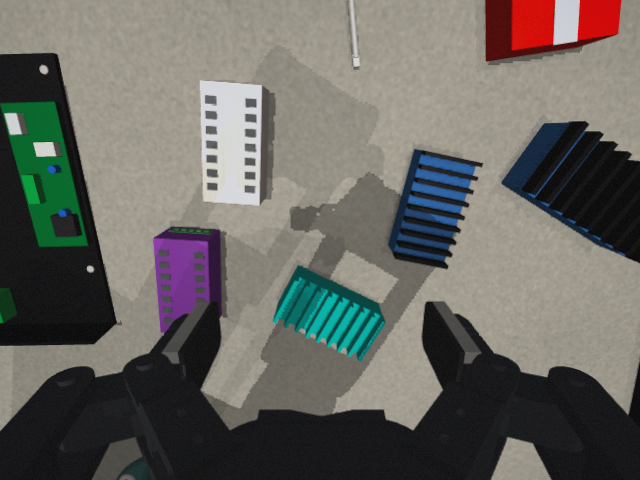

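View pics/w_chas.png

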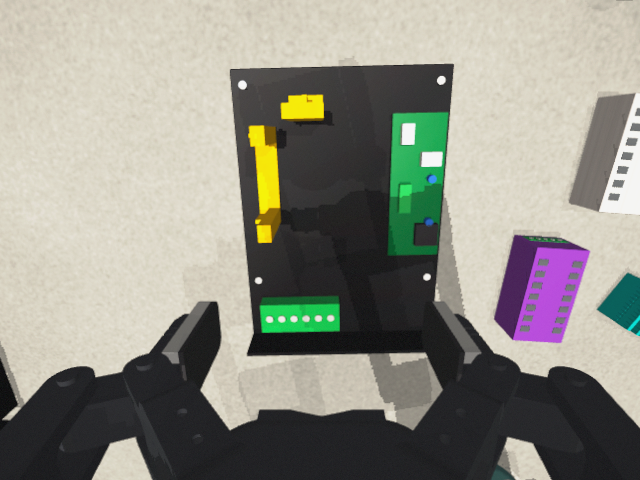

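w_mods shows the silver top with corners at about (201,81), (262,86), (261,205) and (203,202). The finned module's corners are at about (414,150), (482,163), (447,268) and (390,250). w_chas shows the chassis corners at (231,69) and (453,64), with the stops at (302,106), (262,137) and (265,230). I'll refine with crops and overlays.

```bash
python3 - <<'E'
from h import *
import pickle
o=pickle.load(open("o.pkl","rb"))
c=o["mods"]; im=c["pixels"]
p=to_plane(c,[[201,81],[262,86],[261,205],[203,202]],.046);print("silver",p,cv2.minAreaRect((p*1000).astype(np.float32)))
p=to_plane(c,[[414,150],[482,163],[447,268],[390,250]],.046);print("fin",p,cv2.minAreaRect((p*1000).astype(np.float32)))
c2=o["chas"]
p=to_plane(c2,[[231,69],[453,64]],.006);print("ch +x corners",p)
p=to_plane(c2,[[242.5,85],[441.5,80.5],[258.5,280.5],[427,276.5]],.007);print("screws",p)
def crop(im,x0,y0,x1,y1,s,n): cv2.imwrite(n,cv2.resize(im[y0:y1,x0:x1],None,fx=s,fy=s,interpolation=cv2.INTER_CUBIC))
crop(c2["pixels"],220,55,380,255,3,"pics/cc.png")
crop(im,185,65,500,285,2.5,"pics/cm.png")
E
```

```text
silver [[ 0.5873 -0.0959]
 [ 0.5831 -0.1494]
 [ 0.4762 -0.143 ]
 [ 0.4792 -0.0868]] ((531.6396484375, -118.14590454101562), (56.30714416503906, 108.39767456054688), 86.58346557617188)
fin [[ 0.528  -0.288 ]
 [ 0.5162 -0.353 ]
 [ 0.41   -0.3313]
 [ 0.4297 -0.2713]] ((468.8091735839844, -310.8045959472656), (66.08625030517578, 108.35807037353516), 79.6597900390625)
ch +x corners [[0.6137 0.276 ]
 [0.6179 0.0595]]
screws [[0.5991 0.2656]
 [0.603  0.0696]
 [0.3895 0.2611]
 [0.3942 0.0654]]
```

View pics/cc.png

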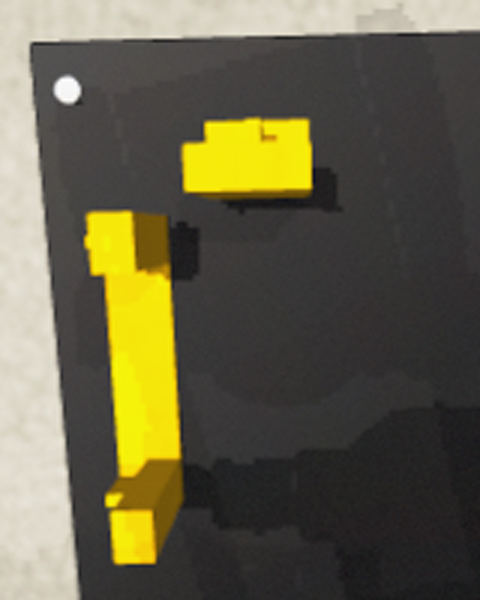

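View pics/cm.png

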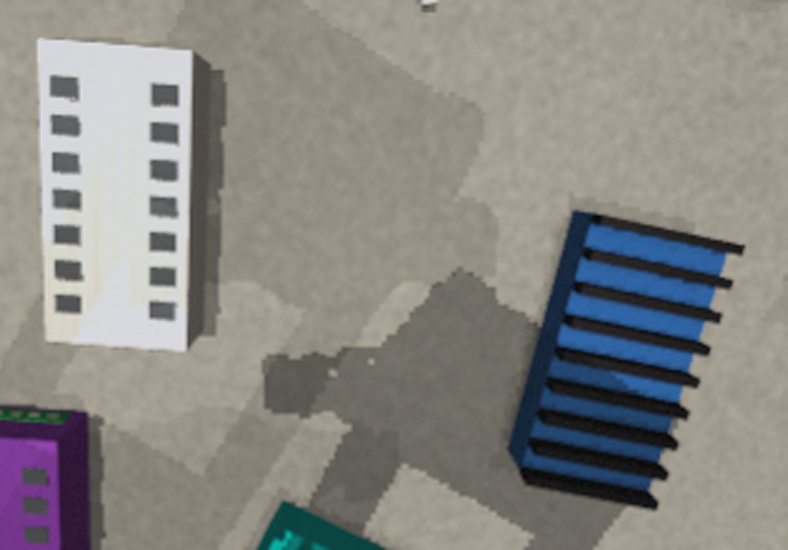

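```bash
python3 - <<'E'
from h import *
import pickle
from station import capture
o=pickle.load(open("o.pkl","rb"))
c=o["mods"]
g=lambda a:(np.array(a)+.5)/2.5-.5+[185,65]
p=to_plane(c,g([[597,215],[745,248],[656,508],[522,475]]),.046);print("fin",p,p.mean(0),cv2.minAreaRect((p*1000).astype(np.float32)))
p=to_plane(c,g([[37,39],[192,49],[187,351],[46,342]]),.046);print("silver",p.mean(0),cv2.minAreaRect((p*1000).astype(np.float32)))
yaw=.0204; C=np.array([.4664,.1642]); Rm=np.array([[np.cos(yaw),-np.sin(yaw)],[np.sin(yaw),np.cos(yaw)]])
def cb(x0,x1,y0,y1,z0,z1):
    m=C+Rm@[(x0+x1)/2,(y0+y1)/2]; return box(*m,yaw,z0,z1,x1-x0,y1-y0)
boxes=[cb(.1,.112,.023,.057,.006,.082),cb(.079,.095,.068,.080,.006,.082),cb(-.005,.011,.068,.08,.006,.082),cb(-.15,.15,-.11,.11,0,.006)]
t=capture("top")
for n,cc,(x0,y0,x1,y1,s) in [("a",o["chas"],(210,50,410,250,3)),("b",t,(120,195,250,360,3.5))]:
    s=int(s); v=cv2.resize(cc["pixels"][y0:y1,x0:x1],None,fx=s,fy=s,interpolation=cv2.INTER_CUBIC)
    for B,col in zip(boxes,[(255,0,255),(255,255,0),(255,255,0),(0,0,255)]):
        q=(proj(cc,B)-[x0,y0]+.5)*s-.5; q=np.round(q).astype(int).tolist()
        for i in range(4):
            for a,b in[(i,(i+1)%4),(4+i,4+(i+1)%4),(i,4+i)]: cv2.line(v,q[a],q[b],col,1,cv2.LINE_AA)
    cv2.imwrite(f"pics/ov_{n}.png",v)
for n,P in [("silver",(.5320,-.1180,-.064)),("fin",(.467,-.311,-.2))]:pass
E
```

```text
fin [[ 0.5274 -0.2969]
 [ 0.5153 -0.3538]
 [ 0.4101 -0.3314]
 [ 0.4246 -0.2752]] [ 0.4694 -0.3143] ((468.7856140136719, -314.16180419921875), (58.1488151550293, 107.60026550292969), 77.9717788696289)
silver [ 0.532 -0.118] ((532.0849609375, -118.00395202636719), (54.73302459716797, 108.78023529052734), 86.05400085449219)
```

View pics/ov_a.png

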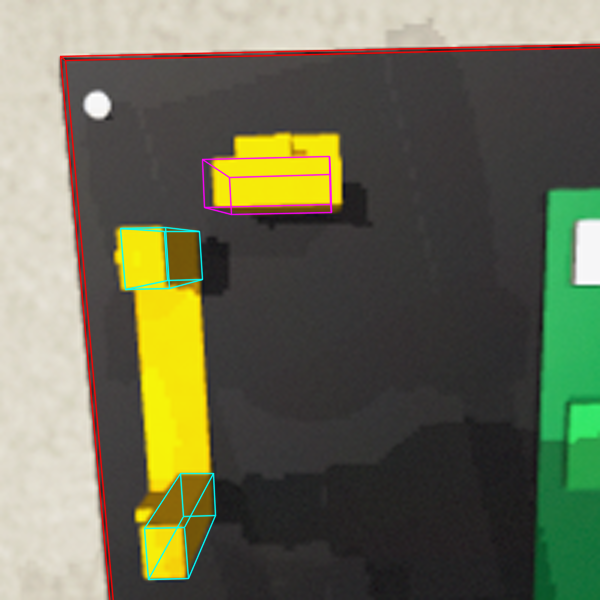

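View pics/ov_b.png

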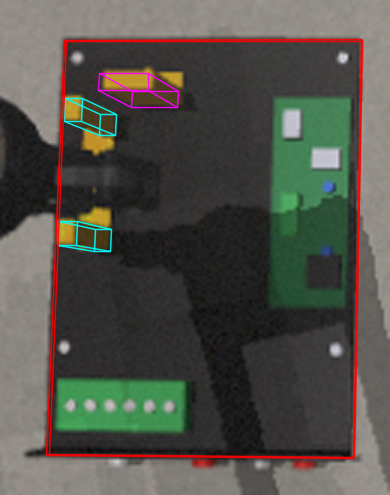

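```bash
cat >> h.py <<'E'
YAW=.0204; C=np.array([.4664,.1642]); Rm=np.array([[np.cos(YAW),-np.sin(YAW)],[np.sin(YAW),np.cos(YAW)]])
SEAT=C+Rm@[.045,.04]
def seatpt(dx,dy,z): return np.r_[SEAT+Rm@[dx,dy],z]
E
python3 - <<'E'
from h import *
from station import *
q=quat(np.pi-.07)
move_pose((.532,-.118,.12),q)
line_to((.532,-.118,.034),v=.12,max_force=15)
command_gripper(.04,60); s=observe(); print(s["t"],s["tool_pos"],s["opening"],s["force"])
line_to((.532,-.118,.16),v=.2)
qs=quat(np.pi+YAW)
move_pose(seatpt(-.008,-.008,.16),qs)
s=observe(); print(s["t"],s["tool_pos"],seatpt(-.008,-.008,.16),s["opening"],s["force"])
c=capture("wrist");cv2.imwrite("pics/w2.png",c["pixels"])
c=capture("side");cv2.imwrite("pics/s2.png",c["pixels"][200:440,200:500].repeat(2,0).repeat(2,1))
E
```

```text
6.6333 [ 0.5326 -0.1181  0.035 ] 0.05490442906699421 [-0.797   2.3578  4.991 ]
8.625 [0.503  0.1961 0.1596] [0.5027 0.1969 0.16  ] 0.05518146720395259 [-0.2937 -0.7265 -3.6992]
```

View pics/w2.png

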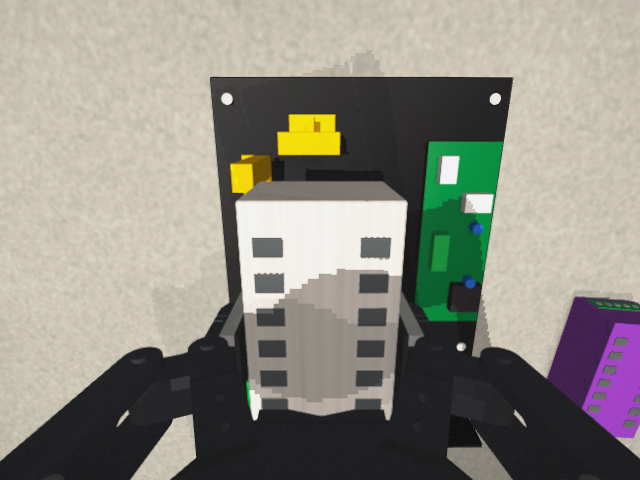

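View pics/s2.png

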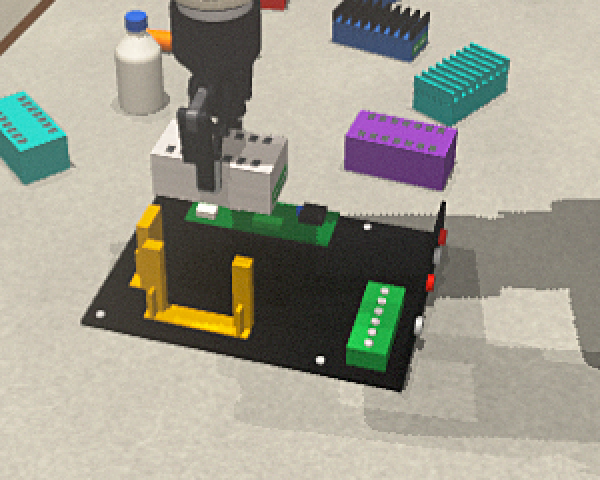

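The silver module is held level with its top edge at row 200, and the grasp is good. Next I'll lower it and push it home.

```bash
python3 - <<'E'
from h import *
from station import *
c=capture("wrist"); s=observe(); p=to_plane(c,[[237,200],[406,200]],s["tool_pos"][2]-.035+.046); print("edge in chassis frame rel seat",(p-SEAT)@Rm)
def st(n):
    s=observe(); d=(s["tool_pos"][:2]-SEAT)@Rm; print(n,s["t"],"rel",d,s["tool_pos"][2],"F",np.r_[s["force"][:2]@Rm,s["force"][2]],s["opening"])
    return s,d
line_to(seatpt(-.008,-.008,.052),v=.12,max_force=25); st("pre")
print(line_to(seatpt(-.008,-.008,.037),v=.03,max_force=10)); s,d=st("down")
z=s["tool_pos"][2]
print(line_to(seatpt(-.008,.008,z),v=.03,max_force=14)); s,d=st("y")
print(line_to(seatpt(.012,d[1],z),v=.03,max_force=14)); s,d=st("x")
c=capture("top");cv2.imwrite("pics/t3.png",c["pixels"])
c=capture("wrist");cv2.imwrite("pics/w3.png",c["pixels"])
E
```

```text
edge in chassis frame rel seat [[ 0.0469  0.0166]
 [ 0.0468 -0.0368]]
pre 9.825 rel [-0.0074 -0.0079] 0.052557049969630634 F [ 0.0764 -0.6863 -3.9329] 0.055393549575508245
True
down 10.25 rel [-0.0075 -0.0079] 0.040749901670376294 F [0.4562 0.2128 4.2875] 0.05550637981521546
True
y 10.675 rel [-0.0078  0.0018] 0.04081617032873673 F [-0.6844 -3.1975  4.8003] 0.055095834653194765
True
x 10.9667 rel [-0.0076  0.0018] 0.04088786008582327 F [-1.2524 -0.4669  5.2539] 0.055048786147294575
```

View pics/w3.png

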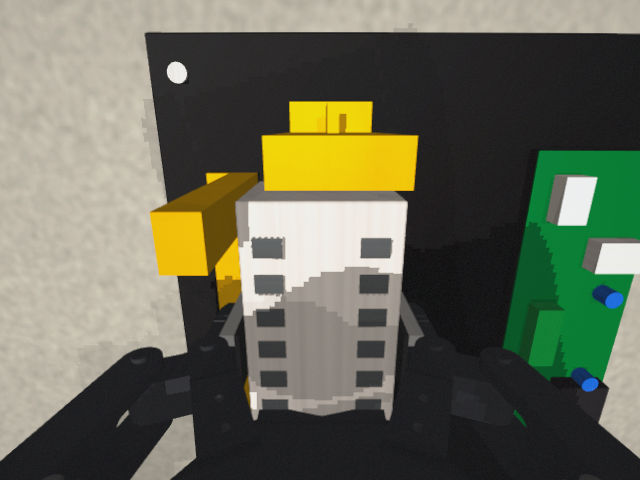

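```bash
cat >> h.py <<'E'
from station import observe
def st(n):
    s=observe(); d=(s["tool_pos"][:2]-SEAT)@Rm; print(n,round(s["t"],2),"rel",d,round(s["tool_pos"][2],4),"F",np.r_[np.array(s["force"])[:2]@Rm,s["force"][2]],"M",np.array(s["wrist_torque"]),round(s["opening"],4))
    return s,d
E
python3 - <<'E'
from h import *
from station import *
s,d=st("0")
for i in range(3):
    print(line_to(seatpt(.012,d[1],.0405),v=.03,max_force=14)); s,e=st("x")
    if e[0]>-.004: break
E
```

```text
0 11.07 rel [-0.0076  0.0018] 0.0409 F [-1.642  -0.3614  5.0316] M [ 0.1641 -0.2453 -0.0273] 0.0549
True
x 11.36 rel [-0.0072  0.0018] 0.0411 F [-0.9271 -0.0364  5.751 ] M [ 0.1319 -0.2409  0.1132] 0.0557
True
x 11.65 rel [-0.0067  0.0018] 0.0413 F [-1.0888  0.6153  6.4818] M [ 0.0784 -0.3016 -0.0819] 0.0552
True
x 11.94 rel [-0.0061  0.0017] 0.0414 F [-0.1904 -0.9151  4.6788] M [ 0.0611 -0.3179  0.0178] 0.0554
```

```bash
python3 - <<'E'
from h import *
from station import *
s,d=st("0")
line_to(seatpt(d[0],d[1]-.001,.0425),v=.03); s,d=st("up")
x=d[0]
for i in range(5):
    x+=.001
    print(line_to(seatpt(x,d[1],.0425),v=.03,max_force=30)); s,e=st("x")
    if s["force"][0]<-12: break
E
```

```text
0 11.94 rel [-0.0061  0.0017] 0.0414 F [-0.1904 -0.9151  4.6788] M [ 0.0611 -0.3179  0.0178] 0.0554
up 12.19 rel [-0.0068  0.0009] 0.042 F [-1.0992  0.4326 -5.1235] M [ 0.0022 -0.0123  0.0312] 0.0554
False
x 12.44 rel [-0.0061  0.0009] 0.0422 F [ 0.1399 -0.0249 -3.1925] M [ 0.0136 -0.02   -0.0116] 0.0552
False
x 12.69 rel [-0.0046  0.0009] 0.0425 F [ 0.4505 -0.1874 -3.9438] M [ 0.0676 -0.0518 -0.0187] 0.0552
False
x 12.94 rel [-0.0037  0.0009] 0.0425 F [-0.2488  0.2449 -2.4336] M [0.0354 0.0242 0.0015] 0.0553
False
x 13.19 rel [-0.0027  0.0009] 0.0425 F [ 0.379  -0.216  -4.2995] M [0.0399 0.008  0.0169] 0.0552
False
x 13.44 rel [-0.0017  0.0009] 0.0425 F [ 0.1694  0.0577 -3.7257] M [ 0.0298 -0.0429 -0.0232] 0.0552
```

```bash
python3 - <<'E'
from h import *
from station import *
s,d=st("0")
print(line_to(seatpt(.01,d[1],.0425),v=.02,max_force=10)); s,d=st("x")
print(line_to(seatpt(d[0],.008,.0425),v=.02,max_force=10)); s,d=st("y")
E
```

```text
0 13.44 rel [-0.0017  0.0009] 0.0425 F [ 0.1694  0.0577 -3.7257] M [ 0.0298 -0.0429 -0.0232] 0.0552
True
x 13.83 rel [0.0005 0.0006] 0.0418 F [-0.6501  0.2925  3.7943] M [ 0.1561 -0.2889 -0.011 ] 0.055
True
y 14.1 rel [0.0005 0.0018] 0.0419 F [-1.1031 -2.8766  5.0341] M [-0.1247 -0.32   -0.1755] 0.0551
```

```bash
python3 - <<'E'
from h import *
from station import *
s,d=st("0")
line_to(seatpt(d[0]-.0005,d[1]-.0007,.043),v=.03); s,d=st("up")
x=d[0]
for i in range(4):
    x+=.001
    r=line_to(seatpt(x,d[1],.043),v=.03,max_force=30); sleep(.1);s,e=st(f"x {r} {x:.4f}")
    if s["force"][0]<-10: break
y=e[1]
for i in range(4):
    y+=.0008
    r=line_to(seatpt(x,y,.043),v=.03,max_force=30); sleep(.1);s,e=st(f"y {r} {y:.4f}")
    if s["force"][1]<-10: break
E
```

```text
0 14.1 rel [0.0005 0.0018] 0.0419 F [-1.1031 -2.8766  5.0341] M [-0.1247 -0.32   -0.1755] 0.0551
up 14.35 rel [-0.0008  0.0011] 0.0425 F [-0.6595  0.9928 -3.9394] M [ 0.0135 -0.0506 -0.0612] 0.055
x False 0.0002 14.7 rel [0.0001 0.0011] 0.0429 F [ 0.7071  0.4812 -3.4316] M [ 0.0203 -0.0109  0.0149] 0.0554
x False 0.0012 15.05 rel [0.0005 0.001 ] 0.0428 F [-2.6366 -0.0691 -3.1826] M [0.0327 0.3516 0.0149] 0.055
x False 0.0022 15.4 rel [0.0005 0.0009] 0.0427 F [-4.894  -0.0812 -3.1254] M [ 0.0522  0.5944 -0.0274] 0.0554
x False 0.0032 15.75 rel [0.0005 0.0008] 0.0425 F [-7.8659  0.3778 -1.7439] M [0.1353 0.8382 0.0002] 0.0552
y False 0.0016 16.1 rel [0.0005 0.001 ] 0.0425 F [-6.426   0.2154 -1.4026] M [-0.1238  0.844  -0.1185] 0.055
y False 0.0024 16.45 rel [0.0005 0.0016] 0.0425 F [-6.8888 -1.6318 -1.4616] M [-0.2621  0.7748 -0.1539] 0.0551
y False 0.0032 16.8 rel [0.0005 0.0018] 0.0425 F [-5.6107 -4.7606 -0.9754] M [-0.6029  0.7497 -0.2208] 0.0553
y False 0.0040 17.15 rel [0.0005 0.0019] 0.0425 F [-5.5842 -7.9186 -1.0822] M [-1.1273  0.6554 -0.296 ] 0.0552
```

```bash
python3 - <<'E'
from h import *
from station import *
line_to(seatpt(.0042,.0048,.040),v=.02); sleep(.2); s,d=st("low")
line_to(seatpt(.0052,.0058,.0415),v=.02); sleep(.2); s,d=st("press")
command_gripper(.085); st("rel")
line_to(seatpt(.001,.002,.15),v=.2,max_force=30); st("up")
c=capture("wrist");cv2.imwrite("pics/w4.png",c["pixels"])
import pickle; pickle.dump(c,open("w4.pkl","wb"))
E
```

```text
low 17.66 rel [0.0008 0.002 ] 0.0408 F [-10.5729 -13.3318  15.0244] M [-1.6463  1.1042 -0.1986] 0.0547
press 18.11 rel [0.0008 0.002 ] 0.0411 F [ -9.9706 -16.4771   6.7205] M [-2.1238  1.0748 -0.2365] 0.0553
rel 18.52 rel [0.0062 0.0062] 0.0419 F [-0.4663 -1.0721 -0.8636] M [ 0.0266 -0.1035  0.0208] 0.0849
up 19.21 rel [0.0006 0.002 ] 0.1495 F [-0.7532 -0.4608  0.5765] M [-0.0308 -0.0006  0.0434] 0.0848
```

View pics/w4.png

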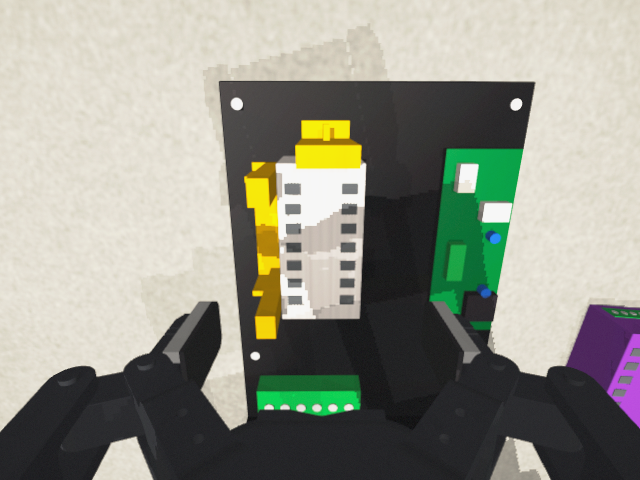

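```bash
python3 - <<'E'
from h import *
import pickle
c=pickle.load(open("w4.pkl","rb"))
p=to_plane(c,[[277,164],[366,168],[360,319],[282,319]],.052); print((p-SEAT)@Rm)
cv2.imwrite("pics/w4c.png",cv2.resize(c["pixels"][110:345,235:385],None,fx=2.5,fy=2.5,interpolation=cv2.INTER_CUBIC))
E
```

```text
[[ 0.0538  0.0273]
 [ 0.0514 -0.0269]
 [-0.0544 -0.0272]
 [-0.0542  0.0281]]
```

View pics/w4c.png

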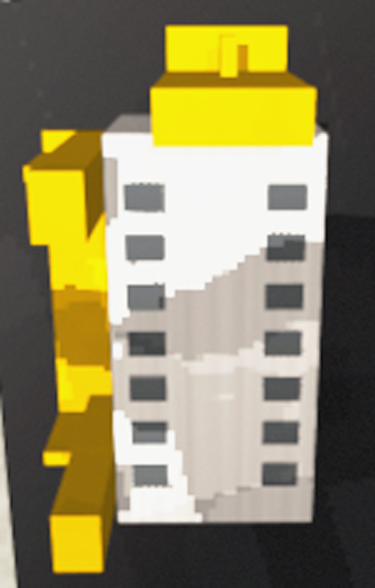

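```bash
python3 - <<'E'
from h import *
from station import *
q=quat(np.pi-.2094)
move_pose((.469,-.314,.13),q)
line_to((.469,-.314,.034),v=.12,max_force=15)
command_gripper(.04,90); st("grip"); print(observe()["tool_pos"])
line_to((.469,-.314,.20),v=.25)
move_pose(seatpt(-.008,-.006,.20),quat(np.pi+YAW)); st("over")
line_to(seatpt(-.008,-.006,.15),v=.15); st("over")
c=capture("wrist");cv2.imwrite("pics/w5.png",c["pixels"])
c=capture("side");cv2.imwrite("pics/s5.png",c["pixels"][200:440,200:500].repeat(2,0).repeat(2,1))
E
```

```text
grip 22.48 rel [-0.0516 -0.5187] 0.0352 F [-0.7304  0.345   6.6306] M [0.1476 0.1019 0.0109] 0.0545
[ 0.4696 -0.3145  0.0352]
over 25.17 rel [-0.0075 -0.0069] 0.1999 F [ 0.3147 -0.9209 -3.2482] M [ 0.0334 -0.0441  0.0518] 0.0548
over 25.65 rel [-0.0078 -0.0065] 0.15 F [-0.1178 -0.313  -4.2375] M [ 0.0415 -0.0246 -0.0395] 0.0548
```

View pics/w5.png

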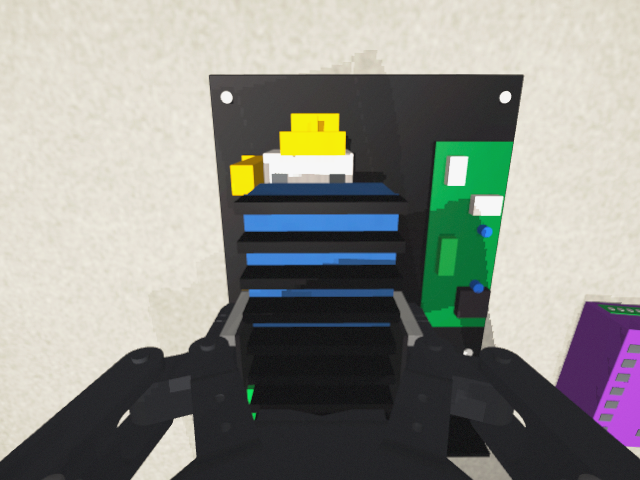

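View pics/s5.png

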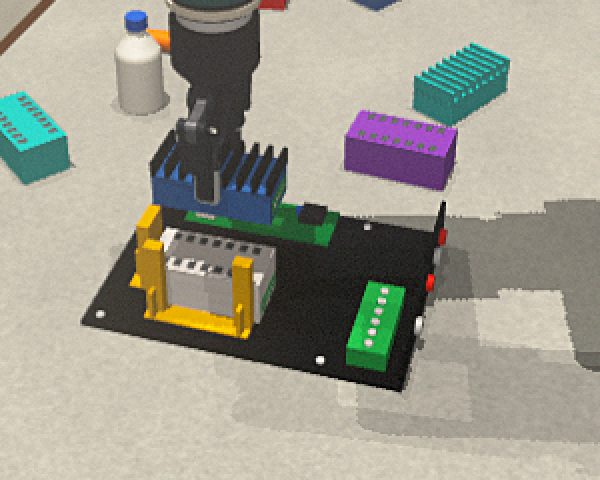

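The finned module is held level, and the silver one is sitting in the corner below it. I'll lower the finned module to just above and bring it into contact with the stops.

```bash
python3 - <<'E'
from h import *
from station import *
line_to(seatpt(-.006,-.005,.0895),v=.1,max_force=15); s,d=st("low")
line_to(seatpt(-.001,-.0005,.0895),v=.03,max_force=20); s,d=st("near")
x=.0
for i in range(7):
    r=line_to(seatpt(x,-.0005,.0895),v=.03,max_force=25);sleep(.08); s,d=st(f"x {r} {x:.4f}")
    if s["force"][0]<-5: break
    x+=.001
y=d[1]
for i in range(8):
    r=line_to(seatpt(x,y,.0895),v=.03,max_force=25);sleep(.08); s,d=st(f"y {r} {y:.4f}")
    if s["force"][1]<-5: break
    y+=.001
print(x,y)
E
```

```text
low 26.51 rel [-0.0056 -0.0049] 0.0899 F [ 0.1598  0.2858 -3.4995] M [-0.0099 -0.0007  0.0219] 0.0548
near 26.88 rel [-0.0005 -0.0003] 0.0899 F [-0.0792 -0.9924 -3.8525] M [0.0413 0.0089 0.0071] 0.0546
x False 0.0000 27.22 rel [-0.0001 -0.0006] 0.0895 F [-0.2455  0.0513 -3.9   ] M [-0.0093 -0.0188  0.0137] 0.0548
x False 0.0010 27.55 rel [ 0.001  -0.0005] 0.0895 F [-0.4191 -1.0226 -3.9798] M [ 0.0026  0.0268 -0.0564] 0.0546
x False 0.0020 27.88 rel [ 0.0014 -0.0006] 0.0893 F [-2.4354 -0.0859 -3.4191] M [-0.006   0.2838 -0.0037] 0.0548
x False 0.0030 28.22 rel [ 0.0015 -0.0007] 0.0891 F [-5.6046 -0.1203 -2.4387] M [ 0.0154  0.8019 -0.0221] 0.0549
y False -0.0007 28.55 rel [ 0.0015 -0.0007] 0.0891 F [-5.6796  0.4094 -2.5575] M [ 0.1105  0.8165 -0.043 ] 0.0546
y False 0.0003 28.88 rel [0.0015 0.0001] 0.089 F [-4.5731  0.2169 -1.82  ] M [-0.0589  0.843  -0.1126] 0.0546
y False 0.0013 29.22 rel [0.0015 0.001 ] 0.089 F [-4.4743 -0.8049 -3.6294] M [-0.1561  0.8549 -0.1362] 0.0548
y False 0.0023 29.55 rel [0.0015 0.0018] 0.089 F [-5.2506 -1.751  -3.415 ] M [-0.2703  0.8476 -0.1068] 0.055
y False 0.0033 29.88 rel [0.0015 0.0019] 0.089 F [-5.2235 -6.1983 -2.9759] M [-0.8963  0.6738 -0.3876] 0.0552
0.003 0.0033263914433627347
```

```bash
python3 - <<'E'
from h import *
from station import *
for k in range(8):
    z=.0888-.0007*k
    line_to(seatpt(.0032,.0033,z),v=.02);sleep(.08); s,d=st(f"z {z:.4f}")
    if s["force"][2]>6: break
for x,y in [(.0045,.0045),(.0055,.0055),(.0065,.0060)]:
    line_to(seatpt(x,y,z),v=.02);sleep(.15); st(f"push {x}")
q=observe()["eef_rot"]; print(R.from_quat(q[[1,2,3,0]]).as_matrix(), R.from_quat(quat(np.pi+YAW)[[1,2,3,0]]).as_matrix())
for n in("wrist","side","top"):
    c=capture(n);im=c["pixels"]
    if n=="side":im=cv2.resize(im[270:410,220:440],None,fx=3.5,fy=3.5,interpolation=cv2.INTER_CUBIC)
    cv2.imwrite(f"pics/{n}6.png",im)
E
```

```text
z 0.0888 30.22 rel [0.0015 0.0019] 0.0883 F [-5.462  -5.1925 -1.945 ] M [-0.9666  0.727  -0.3108] 0.0547
z 0.0881 30.55 rel [0.0015 0.0019] 0.0877 F [-5.5985 -5.4783 -1.5716] M [-0.9223  0.7468 -0.323 ] 0.0548
z 0.0874 30.88 rel [0.0015 0.0019] 0.0873 F [-6.7832 -6.1115  1.7632] M [-0.9478  0.8307 -0.3215] 0.0548
z 0.0867 31.22 rel [0.0015 0.0019] 0.0872 F [-8.9129 -6.8986  9.156 ] M [-0.9564  0.9984 -0.3665] 0.0545
push 0.0045 31.62 rel [0.0014 0.002 ] 0.0872 F [-11.5965 -11.358   12.6046] M [-1.4922  1.3225 -0.4895] 0.0548
push 0.0055 32.02 rel [0.0015 0.0021] 0.0873 F [-13.5311 -15.1704  16.0586] M [-2.0216  1.5587 -0.5964] 0.0546
push 0.0065 32.42 rel [0.0015 0.0021] 0.0873 F [-16.1297 -17.1284  19.2055] M [-2.1946  1.8721 -0.6649] 0.0546
[[-0.009   0.0204 -0.9998]
 [-0.0065 -0.9998 -0.0204]
 [-0.9999  0.0063  0.0091]] [[-0.      0.0204 -0.9998]
 [ 0.     -0.9998 -0.0204]
 [-1.      0.     -0.    ]]
```

View pics/wrist6.png

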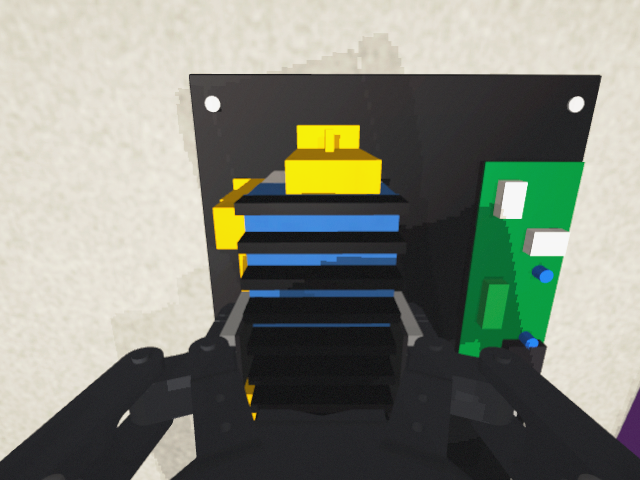

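View pics/side6.png

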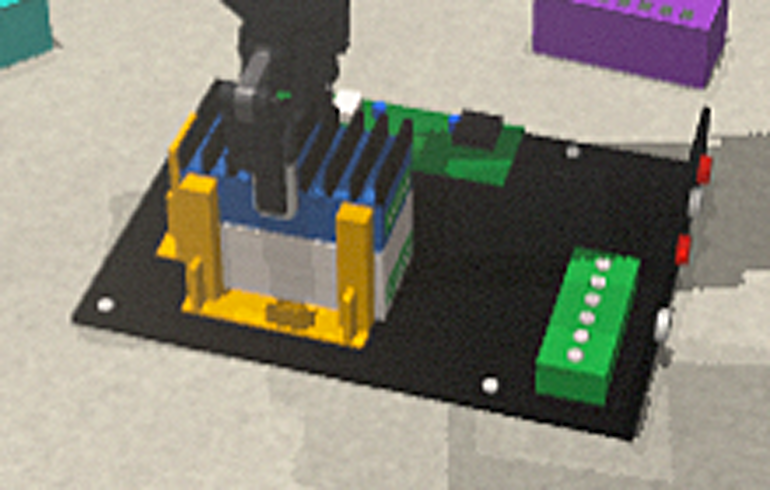

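View pics/top6.png

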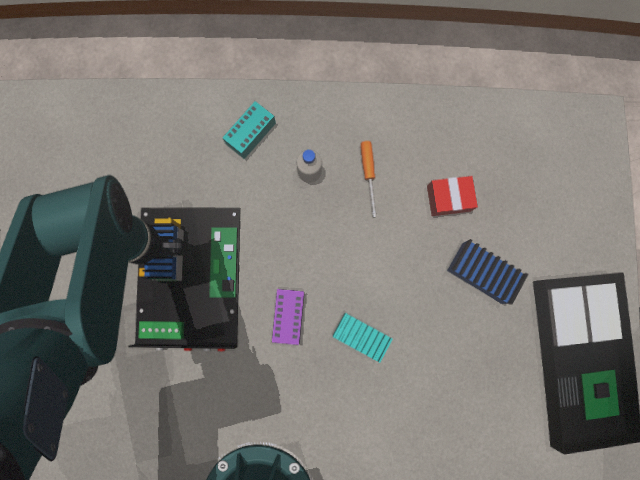

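Both stops are bearing. The tool has tilted about 0.5° under load, so I'll correct the commanded orientation to level it.

```bash
python3 - <<'E'
from h import *
from station import *
D=R.from_quat(quat(np.pi+YAW)[[1,2,3,0]]); cmd=D; z=.0867
for k in range(4):
    A=R.from_quat(np.array(observe()["eef_rot"])[[1,2,3,0]])
    e=(D*A.inv()).as_rotvec(); print("err",e)
    if np.abs(e).max()<.0015: break
    cmd=R.from_rotvec(e*.8)*cmd; q=cmd.as_quat()[[3,0,1,2]]
    line_to(seatpt(.0065,.0060,z),ori=q,v=.02); sleep(.2); st("lev")
sleep(.3); st("end"); print(D.inv()*R.from_quat(np.array(observe()["eef_rot"])[[1,2,3,0]]).as_rotvec() if 0 else "")
for n in("wrist","side"):
    c=capture(n);im=c["pixels"]
    if n=="side":im=cv2.resize(im[270:410,220:440],None,fx=3.5,fy=3.5,interpolation=cv2.INTER_CUBIC)
    cv2.imwrite(f"pics/{n}7.png",im)
E
```

```text
err [ 0.0064 -0.009   0.0001]
lev 33.02 rel [0.0015 0.002 ] 0.0872 F [-16.2526 -17.0493  18.9005] M [-2.6852  2.089  -0.6119] 0.0544
err [ 0.0016 -0.0021 -0.0004]
lev 33.47 rel [0.0014 0.002 ] 0.0871 F [-16.0002 -16.7421  20.0572] M [-2.9741  2.2293 -0.5568] 0.0547
err [ 0.0006 -0.0005 -0.0004]
end 33.77 rel [0.0015 0.002 ] 0.0872 F [-14.8315 -16.5904  18.7078] M [-2.9611  2.1409 -0.6596] 0.0547
```

View pics/side7.png

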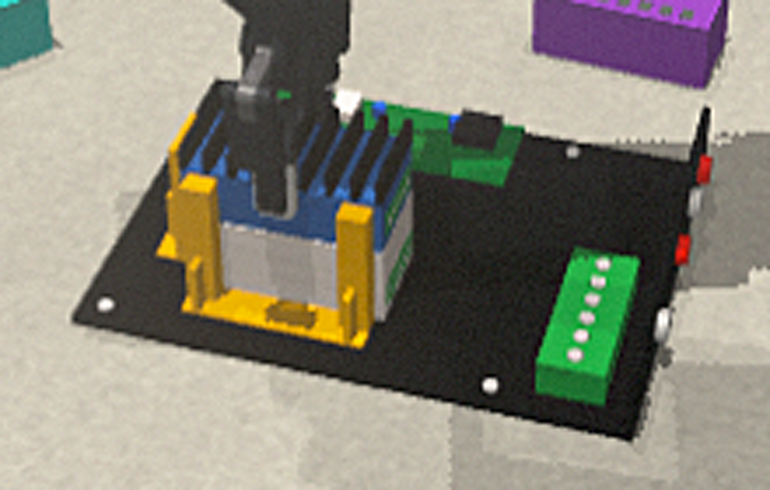

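View pics/wrist7.png

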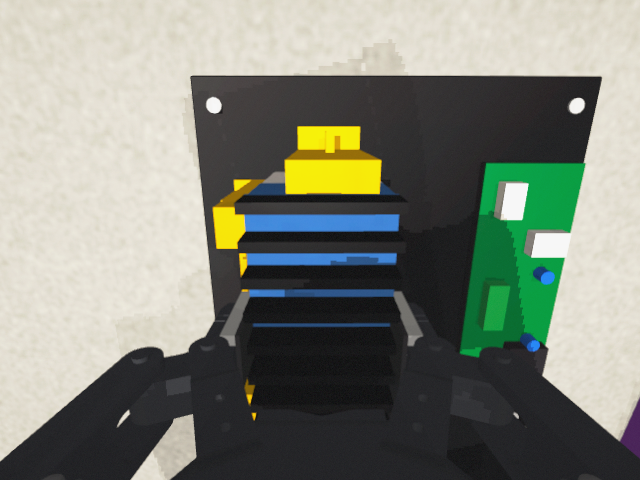

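```bash
python3 - <<'E'
from h import *
from station import *
sleep(.2); st("final"); job_done()
E
```

```text
final 34.07 rel [0.0015 0.0019] 0.0871 F [-15.4748 -16.6033  19.4282] M [-2.9099  2.1418 -0.6417] 0.0547
the job is handed in; nothing more can be done
```

The job is handed in at about 34 s. The silver module sits on the chassis floor in the corner, released. The small blue finned module is stacked on top of it the same way round and is still gripped and pressed into both stops.

- **Last force reading:** about 15 N on the end stop, 17 N on the side stop and 19 N net upward on the tool from the module below. These stayed steady over the last readings, and the total is well under the 120 N wrist limit.
- **Fit:** measured from the picture taken after release, three corners of the silver module matched the expected corner to about 1 mm. The fourth read 3.6 mm short along x, which I put down to the end stop hiding that edge. The finned module came to rest 46 mm above the silver one. I levelled a 0.5° tilt that appeared under the push, leaving less than 0.1°.
- **Disagreements:** contact came about 0.5–2 mm beyond my camera estimate of the corner, within calibration, so I relied on the force readings. My first pushes of the silver module in x stopped early because it was dragging on the floor. I lifted it slightly, brought it against both stops, then lowered, pressed and released it.
- **Other items:** the bottle, screwdriver and red carton look unmoved in the last top picture.

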